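Catch an idler roller on the sprung catcher of a roll-down track

ROBOT

A 6-joint arm with a two-finger parallel gripper is mounted at the origin on the work surface. World frame = base frame: x ahead of the robot, y to its left, z up, the work surface at z = 0. Lengths are in m, angles in degrees, forces in N, time in s.
With the tool pointing down it reaches from about 0.25 to 0.725 m from the base axis. Payload 9.7 kg.
Tool frame: the origin (TCP) lies between the finger pads; the fingertips stand 19 mm ahead of it and the grasp point (between the pads) is the TCP; z points along the fingers, y is the line along which they close (so a half turn about z gives the same grasp; the last joint's range is limited). The gripper opens to 85 mm and grips with 20 to 120 N. Pads are 22 mm wide; open, the fingers measure 114 mm over their backs; the gripper's body (76 mm by 85 mm) begins 54 mm behind the grasp point. The pads swing forward as they close: fully open they stand 13 mm farther back than shut.
Start: joints at [67.781, 4.979, 10.078, 95.1, 0, 90], TCP at [0.208, 0.509, 0.25] pointing down, gripper open.
Joint ranges: [-179.16, 179.16], [-48.56, 103.87], [-65.8, 70.77], [-126.05, 130.52], [-82.76, 87.17], [-180, 180]. Speed limits (degrees/s): [127.2, 127.2, 147.25, 180, 180, 180].

INTERFACE

Orientations are given as [roll, pitch, yaw] about the fixed x, y, z axes, in that order (R = Rz(yaw) Ry(pitch) Rx(roll)).
In Python, from workcell import bot gives the robot as it stands. The module is installed in compiled form; this text tells all that it offers.
- The arm moves only by the shell command python3 -m crank 'ROWS' [OPENING] [FORCE]. ROWS is JSON, a list that holds one entry, the list of rows, each a list of 6 numbers: the shift along the world's x, y, z as a fraction of full scale, then the turn, a rotation vector about the world's x, y, z as a fraction of full scale. In form: [[[x, y, z, wx, wy, wz], ...]]. A call has 1 to 20 rows; each row shifts and turns the commanded pose from where the row before left it; what a row does not reach is not made up. Full scale, the value 1, is 20 mm for a shift and 0.12 rad for a turn. A row lasts 1/12 s, in which the tool goes at most 41.7 mm and 7.16 degrees, less where a joint would pass 70% of its speed; a pose out of reach is approached as far as the arm can. A call with a number of a shift or a turn outside -1 to 1 is refused whole. A call with a gripper value outside its range is refused whole. OPENING is the opening, from 0 (shut) to 1 (fully open), set as the call begins (- or left out, the last holds). The fingers move at their own pace and stop on an object; FORCE is the grip in N (left out, the last holds). Time passes only in rows, so rows that do not move let the fingers close. It gives the time, the measured TCP pose, the force, the opening and the grip force at its end, in the units of the state.
- bot.get_obs(): the state, without advancing time (a new reading comes with each control period).
- bot.camera(name): name is "scene" or "top"; returns the picture (384x512x3 uint8, red, green, blue); there is no depth.
- bot.camera_model(name): a dict with "vertical_fov" (degrees; the focal length in pixels is half the picture's height over the tangent of half this angle, whatever the lens; pixels are square), "cx", "cy" (the principal point, pixels), "R" (3x3) and "t" (3): a world point X has camera coordinates R X + t. Camera axes: x right, y down, z forward; pixel columns grow to the right and rows downward; lengths in m; the calibration is good to about 2 mm. A picture is of the moment at which its call begins. camera_model takes no time and is no camera call.
- bot.job_done(): hands the job in; it is judged then, once.
The state is a dict: "time": time; "q": joint angles; "qd": joint speeds; "joint_efforts": joint torques, N m; "ee_pos": TCP position; "tcp_rot": TCP orientation; "wrist_force": force on the tool from outside, world axes, zero at the start; "torque": the same for the moment, N m; "opening": finger opening in m; "grasp_force": force on a finger pad.
Only numpy, scipy, OpenCV 4.12 (cv2) and the standard library are available. Lean on these libraries where they do the work, as an engineer would, in place of code of your own. Each camera call takes 0.05 s, during which the arm holds its last target. There are 200 camera calls.

TASK

Press the release pad fully down so that the idler roller rolls off down the track by itself, then take the catcher by its handle and run it downhill ahead of the roller so that the roller settles softly on the sprung paddle instead of knocking into it. Slow both down gently, take the catcher on to the very end of its travel, and let go with the roller resting quietly against the paddle; never touch the roller itself and leave the bench's other things alone.

Things in the scene. Friction and masses are not known exactly. Their poses are not given: they have to be found in the camera images.
- ramp: inclined track 640 x 150 mm, aluminium deck, fixed on the bench. Origin on the bench near its middle; x horizontal, pointing downhill; y to the robot's side; z up. Deck height above the bench about 45 mm - 0.027 x for x = -310 to 330 mm; the slope is set a little differently each time (0.025 to 0.037 rad). Side rims at |y| = 64 to 74 mm stand 16 mm above the deck, end walls 28 mm
- roller: black rubber idler roller, 54 mm diameter, 120 mm long, 0.5 kg (0.45 to 0.6), across the track behind the gate blade. Origin at its centre, y along its axle; x and z turn as it rolls. Centre 27 mm above the deck, starts at ramp x = -213 mm. Once released it speeds up at about 0.1 m/s2 (0.06 to 0.18): it reaches the uphill-most catcher 1.5 to 3 s later at 0.16 to 0.29 m/s
- gate (a joint): how far gate and pad are pressed: 0 (up, steel blade stands 14 mm above the deck at ramp x = -190 to -184 mm) to 0.020 m (fully down, blade below the deck). Friction about 4 N, no spring: stays where it is left. The roller is free from about 0.014 m
- pad (a point): centre of the top face of the black release pad, 40 x 40 mm, on a stem beside the track on the robot's side (ramp x = -187 mm, y = 125 mm, about 100 mm above the bench when up); press it straight down 20 mm
- catcher (a joint): how far the catcher has been slid downhill along the lower half: 0 (uphill limit; it starts at 0 to 0.04) to 0.23 m (end of its travel). Friction about 2.5 N and damping 3 N s/m: it stays where it is left
- handle (a point): centre of the top of the catcher's handle: upright dark steel post 16 mm square beside the track on the robot's side (ramp y = 125 mm, 80 mm above deck level, free on all sides for the upper 45 mm, room all along the lane); ramp x = 84 mm at joint 0, moves with the catcher
- face (a point): middle of the uphill face of the catcher's paddle, an aluminium plate 110 mm wide, 8 to 44 mm above the deck; ramp x = 41 mm at catcher 0, paddle 0. The roller touches it when its centre is 27 mm uphill of it. The handle is 43 mm downhill of it (paddle at 0)
- paddle (a joint): how far the paddle is pushed back on the catcher, 0 relaxed to 0.028 m. Spring 60 N/m, damping 0.8 N s/m; the resting roller pushes it back 2 to 4 mm. More than 10 mm is a knock: a standing paddle met at 0.2 m/s gives about 17 mm, a closing speed of 0.05 m/s about 6 mm; braking together at 0.15 to 0.3 m/s2 is soft, 0.5 m/s2 and more too hard
- pulley: toothed steel belt pulley standing flat on the bench, diameter 84 mm, 46 mm tall, origin under its middle; leave alone
- weight: polished steel gauge weight with a knob, diameter 52 mm, 62 mm tall, origin under its middle; leave alone
- wrench: steel wrench lying on the bench beyond the track's low end, lies along its own x, origin under its middle; leave alone
There are look-alikes about, which are no part of the job. There is more than one size of the roller; the one meant has the size given above.

How it is judged (in metres and radians):
On the way, in this order (a step that is already met when the one before it is completed fails the run):
1. the release pad is pressed down and the roller is free (value of joint gate above 0.014 m), for 0.1 s.
2. the roller rolls down the upper half by itself (x of roller in the frame of ramp above -0.06 m and linear speed of roller above 0.1 m/s), for 0.1 s.
3. the roller has settled on the paddle (x of roller in the frame of ramp above 0 m and linear speed of roller below 0.02 m/s and distance between roller and face below 0.037 m), for 0.5 s.
At the end, for the whole second after the job is handed in: the catcher is at the end of its travel (within 10 mm), the roller rests still against its paddle (centre within 37 mm of the paddle face, so at most 10 mm off it), the gate is still down and the robot has let go (value of joint catcher above 0.22 m and distance between roller and face below 0.037 m and linear speed of roller below 0.015 m/s and value of joint gate above 0.014 m); the robot touches nothing.
It fails at once if the roller is knocked: the paddle is pushed back by more than 10 mm (value of joint paddle above 0.01 m).
It fails at once if the robot touches the roller (contact force between any of the fingers, the arm and roller above 0.3 N).
It fails at once if the roller leaves the track (x of roller in the frame of ramp above 0.29 m or z of roller in the frame of ramp below 0.055 m or z of roller in the frame of ramp above 0.092 m).
It fails at once if a bystander is disturbed (distance of any of pulley, weight, wrench from where it was at the start of the episode above 0.02 m).
It also fails if it takes over 38 s, if anything falls off the work surface, if the arm or the gripper's body presses on something with over 40 N, if the wrist force passes 120 N, or if a joint passes its speed limit or range.

## Working session

There is one attempt and no reset: what is moved stays moved. The work goes in short steps, Python scripts to look and compute and a shell command to move; the robot and the scene stay as the last step left them, time stands still between calls to the robot, and variables do not carry over. Pictures are saved under pics/ and viewed, at most 10 in all, crops included, and the job is handed in when it is done.

```bash
mkdir -p pics
cat > h.py <<'E'
import numpy as np,cv2
from workcell import bot
def cam(n):
    m=bot.camera_model(n);f=192/np.tan(np.radians(m["vertical_fov"])/2)
    return f,m["cx"],m["cy"],np.array(m["R"]),np.array(m["t"])
def proj(n,X):
    f,cx,cy,R,t=cam(n);c=R@np.array(X)+t;return np.array([f*c[0]/c[2]+cx,f*c[1]/c[2]+cy])
def ray(n,u,v):
    f,cx,cy,R,t=cam(n);d=R.T@np.array([(u-cx)/f,(v-cy)/f,1]);return -R.T@t,d
def atz(n,u,v,z):
    o,d=ray(n,u,v);return o+d*(z-o[2])/d[2]
def tri(a,b):
    o,d=ray("top",*a);p,e=ray("scene",*b)
    s=np.linalg.lstsq(np.c_[d,-e],p-o,rcond=None)[0]
    x,y=o+d*s[0],p+e*s[1];return (x+y)/2,np.linalg.norm(x-y)
E
python3 - <<'E'
from h import *
for n in("top","scene"):
    im=bot.camera(n)[:,:,::-1];cv2.imwrite(f"pics/{n}0.png",im)
    print(n,cam(n))
o=bot.get_obs();print(o)
a=cv2.imread("pics/top0.png");b=cv2.imread("pics/scene0.png")
cv2.imwrite("pics/t1.png",cv2.resize(a,(800,600),interpolation=2));cv2.imwrite("pics/s1.png",cv2.resize(b,(800,600),interpolation=2))
E
```

```text
top (np.float64(352.40769131135363), 258.047890552934, 194.8609067703165, array([[-0.00927476, -0.99976797, -0.01944202],
       [-0.99785398,  0.01051381, -0.06462891],
       [ 0.06481833,  0.01880088, -0.99771996]]), array([0.07164806, 0.58894837, 1.34943393]))
scene (np.float64(365.96368475872487), 256.4956282255674, 191.11226301420623, array([[-0.28067575,  0.95953647, -0.02260297],
       [ 0.58946772,  0.15374564, -0.7930259 ],
       [-0.75746217, -0.23590686, -0.60876845]]), array([ 0.13494751, -0.2611091 ,  1.66854569]))
{'time': 0.1, 'q': array([ 6.77814832e+01,  5.00922386e+00,  1.00364026e+01,  9.50991922e+01,
       -2.75209629e-04,  9.00021149e+01]), 'qd': array([-0.01481587, -0.09062398,  0.05529582,  0.00765846, -0.05925464,
        0.00851815]), 'joint_efforts': array([-3.96620089e-04, -5.21564233e+01,  4.65654051e+01,  1.60863146e-02,
       -7.20857452e-05, -7.74384290e-08]), 'ee_pos': array([0.20790509, 0.50898223, 0.2496185 ]), 'tcp_rot': array([-1.79927987e+02,  2.77867546e-04,  1.57779369e+02]), 'wrist_force': array([ 0.34339181,  0.23966347, -0.03882376]), 'torque': array([-0.02491256,  0.02259648, -0.02144493]), 'grasp_force': 0.0, 'opening': 0.08565476403874431}
```

View pics/t1.png

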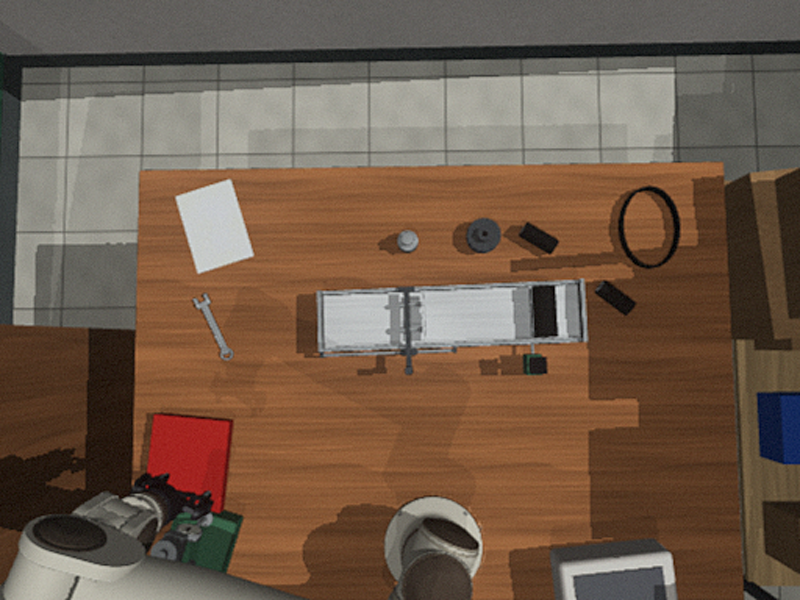

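View pics/s1.png

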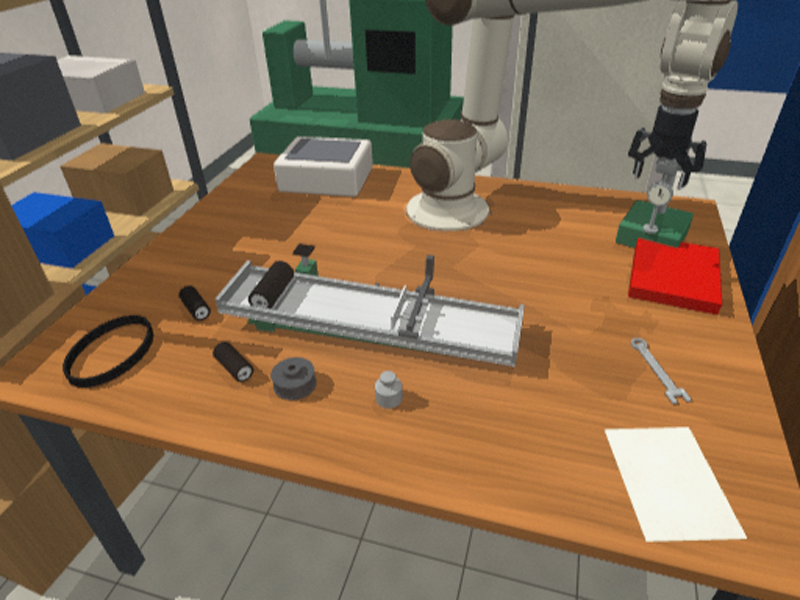

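The first pictures (800x600) show:
- **Track:** runs from top (585,310), the high end, to top (320,322), the low end.
- **Rollers:** the large one lies on the track at top (545,311). Two smaller look-alikes lie on the bench at top (538,237) and (615,297).
- **Pad:** top (536,364), scene (304,248). It is the only one.
- **Handle:** top (409,370), scene (430,260). The other upright steel piece is the catcher's bracket at top (408,320).

I choose the on-track roller, the black pad and the dark post, and will check them in one close crop.

Run:
```python
import cv2,numpy as np
a=cv2.imread("pics/top0.png")[172:247,195:385];b=cv2.imread("pics/scene0.png")[148:236,130:345]
A=cv2.resize(a,None,fx=4,fy=4,interpolation=2);B=cv2.resize(b,None,fx=3.4,fy=3.4,interpolation=2)
c=np.zeros((600,800,3),np.uint8);c[:300,:760]=A;c[300:300+B.shape[0],:B.shape[1]]=B[:300]
cv2.imwrite("pics/z1.png",c)
```

```text
(no output)
```

View pics/z1.png

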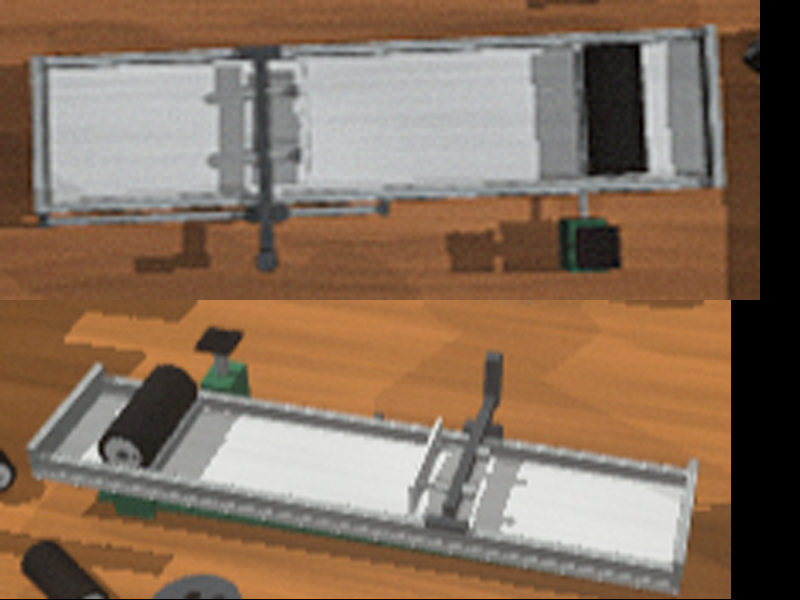

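The crop confirms the choice. The pad is the black square at crop (599,247) in the top view and (220,341) in the scene view. The handle top is at (267,262) and (495,356), and the large roller sits behind the blade.

Run:
```python
from h import *
T=lambda U,V:((U+.5)/4-.5+195,(V+.5)/4-.5+172)
S=lambda U,V:((U+.5)/3.4-.5+130,(V-300+.5)/3.4-.5+148)
for n,a,b in[("pad",T(599,247),S(220,341)),("handle",T(267,262),S(495,356)),
 ("low far",T(37,60),S(680,591)),("low near",T(40,220),S(694,464)),("high near",T(721,186),S(100,367)),("high far",T(711,30),S(32,455))]:
    print(n,*tri(a,b),a,b)
# fit by prior: yaw from pad-handle points at z guesses
p=atz("top",*T(599,247),.10);h=atz("top",*T(267,262),.122)
print(p,h)
# ramp frame from top corners (deck+28)
c=[atz("top",*T(37,60),.064),atz("top",*T(40,220),.064),atz("top",*T(721,186),.081),atz("top",*T(711,30),.081)]
print(c); d=(c[2]+c[3]-c[0]-c[1])/2;print("len",np.linalg.norm(d),"yaw",np.degrees(np.arctan2(-d[1],-d[0])), "origin",sum(c)/4)
```

```text
pad [ 0.44108848 -0.24656268  0.09533984] 0.0019372704824980628 (344.375, 233.375) (194.3529411764706, 159.7058823529412)
handle [0.43141559 0.05439637 0.11882146] 0.0019509278578908212 (261.375, 237.125) (275.2352941176471, 164.11764705882354)
low far [0.62361349 0.27535874 0.02579883] 0.0011219270687303409 (203.875, 186.625) (329.6470588235294, 233.23529411764707)
low near [0.46946461 0.26728897 0.05162114] 0.0024003863014578517 (204.625, 226.625) (333.7647058823529, 195.88235294117646)
high near [ 0.49530826 -0.36413237  0.07746027] 0.0010713072462162727 (374.875, 218.125) (159.05882352941177, 167.35294117647058)
high far [ 0.64075589 -0.36246511  0.06782936] 0.0006817059761304305 (372.375, 179.125) (139.05882352941177, 193.23529411764707)
[ 0.44164632 -0.24644886  0.1       ] [0.43183567 0.05341868 0.122     ]
[array([0.62007626, 0.26929412, 0.064     ]), array([0.46955056, 0.26636981, 0.064     ]), array([ 0.49553789, -0.36355064,  0.081     ]), array([ 0.6395107 , -0.35876251,  0.081     ])]
len 0.6296279585010778 yaw 92.06787964996155 origin [ 0.55616885 -0.0466623   0.0725    ]
```

```bash
python3 -m crank '[[[0.3,-1,0,0,0,0.44],[0.3,-1,0,0,0,0.44],[0.3,-1,0,0,0,0.44],[0.3,-1,0,0,0,0.44],[0.3,-1,0,0,0,0.44],[0.3,-1,0,0,0,0.44],[0.3,-1,0,0,0,0.44],[0.3,-1,0,0,0,0.44],[0.3,-1,0,0,0,0],[0.3,-1,0,0,0,0],[0.3,-1,0,0,0,0],[0.3,-1,0,0,0,0],[0.3,-1,0,0,0,0],[0.3,-1,0,0,0,0],[0.3,-1,0,0,0,0],[0.3,-1,0,0,0,0],[0.3,-1,0,0,0,0],[0.3,-1,0,0,0,0],[0.3,-1,0,0,0,0],[0.3,-1,0,0,0,0]]]' 0.3 40
python3 -m crank '[[[0.3,-1,0,0,0,0],[0.3,-1,0,0,0,0],[0.3,-1,0,0,0,0],[0.3,-1,0,0,0,0],[0.3,-1,0,0,0,0],[0.3,-1,0,0,0,0],[0.3,-1,0,0,0,0],[0.3,-1,0,0,0,0],[0.3,-1,0,0,0,0],[0.3,-1,0,0,0,0],[0.3,-1,0,0,0,0],[0.3,-1,0,0,0,0],[0.3,-1,0,0,0,0],[0.3,-1,0,0,0,0],[0.3,-1,0,0,0,0]]]'
python3 -c "
from workcell import bot;o=bot.get_obs();print(o['q'],o['ee_pos'],o['qd'])"
```

```text
time: 1.77
ee_pos: [0.328, 0.1081, 0.2501]
tcp_rot: [-180.0, -0.0, -178.0]
wrist_force: [0.3, -0.1, 0.3]
opening: 0.0257
grasp_force: 0.0
time: 3.02
ee_pos: [0.418, -0.1919, 0.2499]
tcp_rot: [180.0, -0.0, -178.0]
wrist_force: [-0.0, 0.4, 0.6]
opening: 0.0257
grasp_force: 0.0
[-2.46608198e+01 -7.26426911e+00 -2.00399636e+00  9.52960364e+01
  1.34946682e-03 -2.66319718e+01] [ 0.41798351 -0.19189786  0.24993977] [-23.94365091  21.93554971  19.4575528   -2.40271077  -0.02448093
 -23.77508859]
```

```bash
python3 -m crank '[[[0.4,-0.9,-1,0,0,0],[0.4,-0.9,-1,0,0,0],[0.38,-0.93,-1,0,0,0],[0,0,-1,0,0,0],[0,0,-1,0,0,0],[0,0,-0.5,0,0,0]]]'
python3 - <<'E'
from h import *
a=bot.camera("top")[172:247,195:385,::-1];b=bot.camera("scene")[120:236,130:345,::-1]
A=cv2.resize(a,None,fx=4,fy=4,interpolation=2)[:,300:];B=cv2.resize(b[:85,20:140],None,fx=3.4,fy=3.4,interpolation=2)
c=np.zeros((600,460,3),np.uint8);c[:300]=A;c[300:300+B.shape[0],:B.shape[1]]=B
cv2.imwrite("pics/z2.png",c)
E
```

```text
time: 3.52
ee_pos: [0.4406, -0.2452, 0.1373]
tcp_rot: [179.9, -0.2, -178.1]
wrist_force: [0.4, 0.0, 0.1]
opening: 0.0259
grasp_force: 0.0
```

View pics/z2.png

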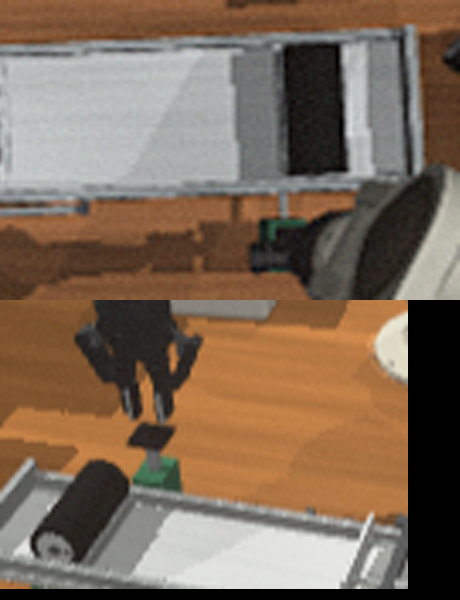

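The scene crop shows both fingertips at (132,408) and (163,408), centred just above the pad at (151,437). I lower until contact.

```bash
python3 -m crank '[[[0,0,-0.5,0,0,0],[0,0,-0.4,0,0,0],[0,0,0,0,0,0]]]'
python3 -m crank '[[[0,0,-0.1,0,0,0],[0,0,-0.1,0,0,0],[0,0,0,0,0,0]]]'
python3 -m crank '[[[0,0,-0.1,0,0,0],[0,0,-0.1,0,0,0],[0,0,0,0,0,0]]]'
```

```text
time: 3.87
ee_pos: [0.4413, -0.2451, 0.1213]
tcp_rot: [180.0, -0.0, -178.0]
wrist_force: [0.5, 0.3, -0.1]
opening: 0.0254
grasp_force: 0.0
time: 4.12
ee_pos: [0.4418, -0.2455, 0.1186]
tcp_rot: [-180.0, 0.0, -178.0]
wrist_force: [0.1, 0.2, 0.2]
opening: 0.0253
grasp_force: 0.0
time: 4.37
ee_pos: [0.4418, -0.2456, 0.1143]
tcp_rot: [-180.0, 0.0, -178.0]
wrist_force: [0.2, -1.6, 1.8]
opening: 0.0254
grasp_force: 0.7
```

```bash
python3 -m crank '[[[0,0,-0.1,0,0,0],[0,0,-0.1,0,0,0],[0,0,0,0,0,0]]]'
python3 -m crank '[[[0,0,-0.1,0,0,0],[0,0,-0.1,0,0,0],[0,0,0,0,0,0]]]'
```

```text
time: 4.62
ee_pos: [0.4416, -0.2455, 0.1099]
tcp_rot: [180.0, -0.0, -178.0]
wrist_force: [0.1, -1.3, 1.5]
opening: 0.0256
grasp_force: 0.8
time: 4.87
ee_pos: [0.4415, -0.2455, 0.1059]
tcp_rot: [180.0, -0.0, -178.0]
wrist_force: [0.3, -0.4, 1.0]
opening: 0.0257
grasp_force: 0.3
```

Run:
```python
from h import *
b=bot.camera("scene")[125:190,150:260,::-1]
cv2.imwrite("pics/z3.png",cv2.resize(b,None,fx=6,fy=6,interpolation=2))
```

```text
(no output)
```

View pics/z3.png

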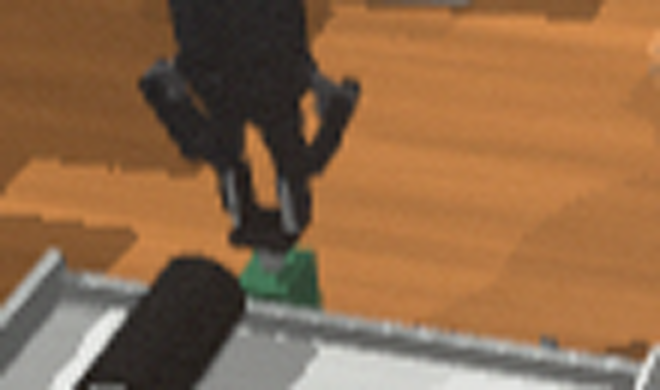

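The pad is partly down under both fingertips at crop (265,228), and the roller still sits behind the gate. I press it to the bottom now.

```bash
python3 -m crank '[[[0,0,-0.5,0,0,0],[0,0,-0.1,0,0,0]]]'
```

```text
time: 5.08
ee_pos: [0.4422, -0.246, 0.0982]
tcp_rot: [-179.8, 0.2, -178.0]
wrist_force: [-13.4, 6.6, 44.4]
opening: 0.0253
grasp_force: 22.2
```

```bash
python3 -m crank '[[[0,0.2,1,0,0,0],[-0.03,1,1,0,0,0],[-0.03,1,0.8,0,0,0],[-0.03,1,0,0,0,0],[-0.03,1,0,0,0,0],[-0.03,1,0,0,0,0],[-0.03,1,0,0,0,0],[-0.03,1,0,0,0,0],[-0.03,1,0,0,0,0],[-0.03,1,0,0,0,0]]]' 0.8
cat > tr.py <<'E'
from h import *
im=bot.camera("top");t=bot.get_obs()["time"];cv2.imwrite(f"pics/k{t:.2f}.png",im[:,:,::-1])
g=cv2.cvtColor(im,7)
# profile along track centre line, ramp pixel rows ~ 195..208 depending on col
u=np.arange(205,372);v=196+(u-205)*(-8/167.)+4
p=np.array([np.mean([g[int(round(vv+k)),uu] for k in(-14,-11,-9,9,11,13)]) for uu,vv in zip(u,v)])
d=p<70
runs=[];s=None
for i,x in enumerate(list(d)+[False]):
    if x and s is None:s=i
    if not x and s is not None:
        if i-s>6:runs.append((u[s],u[i-1]))
        s=None
print(t,runs)
O=np.array([.5562,-.0467]);e=np.array([np.cos(np.radians(92)),np.sin(np.radians(92))])
for a,b in runs:
    c=(a+b)/2;X=atz("top",c,196+(c-205)*(-8/167.)+4,.09);print("ramp x",e@(X[:2]-O))
print("tcp",bot.get_obs()["ee_pos"])
E
python3 tr.py
```

```text
time: 5.92
ee_pos: [0.4357, -0.0603, 0.1498]
tcp_rot: [180.0, -0.1, -178.0]
wrist_force: [-0.2, -1.2, 0.2]
opening: 0.0679
grasp_force: 0.0
5.9667 [(np.int64(319), np.int64(331))]
ramp x -0.13564483250171508
tcp [ 0.43552168 -0.05805218  0.14982138]
```

```bash
sed -i 's/^im=bot.camera.*$/import sys\nif len(sys.argv)>1: im=cv2.imread(sys.argv[1])[:,:,::-1].copy();t=0\nelse:\n    t=bot.get_obs()["time"];im=bot.camera("top");cv2.imwrite(f"pics\/k{t:.2f}.png",im[:,:,::-1])/' tr.py; python3 tr.py pics/top0.png; python3 tr.py pics/k5.97.png
```

```text
0 [(np.int64(342), np.int64(355))]
ramp x -0.2216917133460987
tcp [ 0.43552168 -0.05805218  0.14982138]
0 [(np.int64(319), np.int64(331))]
ramp x -0.13564483250171508
tcp [ 0.43552168 -0.05805218  0.14982138]
```

The roller is fast (a≈0.18) and the robot's clock stands still, so I go on to the handle and measure the roller again on the way.

```bash
python3 -m crank '[[[-0.03,1,0,0,0,0],[-0.03,1,0,0,0,0],[-0.03,1,0,0,0,0],[-0.03,1,0,0,0,0],[-0.03,1,0,0,0,0]]]'
python3 tr.py
python3 - <<'E'
import cv2,glob
f=sorted(glob.glob("pics/k6*.png"))[-1];a=cv2.imread(f)[172:247,195:385]
cv2.imwrite("pics/z4.png",cv2.resize(a,None,fx=4,fy=4,interpolation=2))
E
```

```text
time: 6.38
ee_pos: [0.4327, 0.0396, 0.1498]
tcp_rot: [180.0, -0.1, -178.0]
wrist_force: [-0.2, -0.0, 0.7]
opening: 0.0684
grasp_force: 0.0
6.3833 [(np.int64(302), np.int64(314))]
ramp x -0.07328127947511583
tcp [0.43262366 0.04182527 0.14976743]
```

View pics/z4.png

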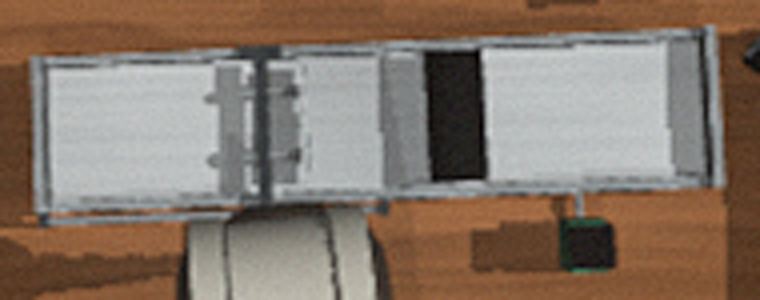

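The crop shows the roller at (455,115), about 148 mm down from its start, with the deck ahead clear up to the paddle at (305,120). It is slower than I first thought, because it had already crept forward over the sinking blade. I descend and close on the handle, then measure again.

```bash
python3 -m crank '[[[0,0.6,-0.9,0,0,0],[0,0,-0.95,0,0,0]]]' 0 60
python3 tr.py
python3 - <<'E'
from h import *
import glob
O=np.array([.5562,-.0467]);e=np.array([np.cos(np.radians(92)),np.sin(np.radians(92))])
for f in ["pics/top0.png"]+sorted(glob.glob("pics/k*.png")):
    g=cv2.cvtColor(cv2.imread(f),6).astype(float);u=np.arange(250,372)
    L=lambda u:200-(u-205)*8/167
    p=np.mean([[g[int(round(L(x)+k)),x] for x in u] for k in range(-9,10,2)],0)
    i=u[0]+np.where(p<60)[0]; i=i[(i>285)]
    c=int(np.median(i))-250
    l=c
    while p[l]<100:l-=1
    r=c
    while p[r]<100:r+=1
    l=l+(p[l]-100)/(p[l]-p[l+1]);r=r-(p[r]-100)/(p[r]-p[r-1])
    m=250+(l+r)/2;X=atz("top",m,L(m),.085);print(f,m,r-l,e@(X[:2]-O))
E
```

```text
time: 6.6
ee_pos: [0.4335, 0.0521, 0.1133]
tcp_rot: [179.9, 0.1, -177.9]
wrist_force: [0.9, -0.2, -0.0]
opening: 0.0452
grasp_force: 0.0
6.6 [(np.int64(293), np.int64(306))]
ramp x -0.04206262591146756
tcp [0.431627   0.05128414 0.10891791]
pics/top0.png 346.9778133051623 16.56399162933603 -0.21729977070172704
pics/k5.97.png 324.63636558173374 14.82228071301705 -0.1351721910430422
pics/k6.38.png 307.95804931917655 14.904001864159504 -0.0737514814407707
pics/k6.60.png 298.8203748444249 14.681089391609923 -0.040060163938858306
```

```bash
python3 -m crank '[[[0,0,0,0,0,0],[0,0,0,0,0,0]]]' 0 60
python3 tr.py
cat > sub.py <<'E'
from h import *
import glob
O=np.array([.5562,-.0467]);e=np.array([np.cos(np.radians(92)),np.sin(np.radians(92))])
for f in sorted(glob.glob("pics/k*.png")):
    g=cv2.cvtColor(cv2.imread(f),6).astype(float);u=np.arange(205,372)
    L=lambda u:200-(u-205)*8/167
    p=np.mean([[g[int(round(L(x)+k)),x] for x in u] for k in range(-9,10,2)],0)
    d=cv2.erode((p<60).astype(np.uint8)[None],np.ones((1,7),np.uint8))[0]
    c=int(np.median(np.where(d)[0]))
    l=c
    while p[l]<100:l-=1
    r=c
    while p[r]<100:r+=1
    l=l+(p[l]-100)/(p[l]-p[l+1]);r=r-(p[r]-100)/(p[r]-p[r-1])
    m=205+(l+r)/2;X=atz("top",m,L(m),.085);print(f,m,r-l,e@(X[:2]-O))
E
python3 sub.py
```

```text
time: 6.82
ee_pos: [0.4325, 0.0505, 0.1132]
tcp_rot: [180.0, -0.1, -178.0]
wrist_force: [-4.5, 2.0, -11.0]
opening: 0.0151
grasp_force: 59.4
6.8167 [(np.int64(283), np.int64(295))]
ramp x -0.0034644079066560047
tcp [0.43247177 0.05028126 0.11320308]
pics/k5.97.png 324.63636558173374 14.82228071301705 -0.1351721910430422
pics/k6.38.png 307.95804931917655 14.904001864159511 -0.0737514814407707
pics/k6.60.png 298.8203748444249 14.68108939160993 -0.040060163938858306
pics/k6.82.png 288.71668138162715 14.92645032085791 -0.002773798530984745
```

```bash
cat > sim.py <<'E'
import numpy as np,itertools
def sim(rows,gap,v,a,m,mp=.15,lag=.03):
    # rows in fraction; returns max paddle, final
    dt=.0005;T=len(rows)/12+1.5;n=int(T/dt)
    cum=np.r_[0,np.cumsum(rows)*.02];tt=np.arange(len(cum))/12
    t=np.arange(n)*dt;qc=np.interp(t-lag,tt,cum)
    # smooth
    k=int(.06/dt);qc=np.convolve(np.r_[np.zeros(k),qc,np.full(k,qc[-1])],np.ones(k)/k,'same')[k:-k]
    x=-gap;mx=0;P=[];V=[];vmax=0
    for i in range(n):
        vc=(qc[i]-qc[i-1])/dt if i else 0
        p=max(0,x-qc[i]);f=60*p+.8*(v-vc) if p>0 else 0
        f=max(f,0) 
        v+=dt*(a*np.sign(1)-f/m)
        x+=v*dt;mx=max(mx,p);P.append(x-qc[i]);V.append(v)
    P=np.array(P);return mx*1e3,cum[-1],P,V
def ev(rows):
    out=[]
    for gap,v,a,m in itertools.product((.029,.035,.041),(.176,.19),(.06,.085),(.5,.8)):
        mx,c,P,V=sim(rows,gap,v,a,m);i=np.argmax(P>0);out.append((mx,i*.0005,P.min() if 0 else P[i:].min()*1e3))
    o=np.array(out);return "max %.1f mean %.1f contact %.2f-%.2f sep %.0f total %.0f"%(o[:,0].max(),o[:,0].mean(),o[:,1].min(),o[:,1].max(),o[:,2].min(),sum(rows)*20)
if __name__=="__main__":
    br=[.8,.75,.7,.65,.6,.55,.5,.45,.4,.35,.3,.25,.2,.15,.1,.05]
    for name,r in {"A":[0,.25,.5,.7,.8]+br,"B":[.25,.5,.7,.8,.8]+br[1:],"C":[.1,.3,.5,.7,.75]+br[1:],"D":[0.1,.2,.4,.6,.7]+br[2:],"E":[.2,.4,.6,.7,.7,.7,.65]+br[4:],"F":[.2,.4,.6,.7,.75,.7,.6,.5,.45,.4,.35,.3,.25,.2,.15,.1,.05]}.items(): print(name,ev(r))
E
python3 sim.py
```

```text
A max 13.0 mean 7.2 contact 0.16-0.53 sep -69 total 181
B max 12.3 mean 8.0 contact 0.33-0.78 sep -26 total 181
C max 9.8 mean 5.7 contact 0.18-0.56 sep -16 total 167
D max 13.1 mean 7.7 contact 0.17-0.34 sep -80 total 145
E max 10.1 mean 6.0 contact 0.23-0.62 sep -21 total 157
F max 12.8 mean 7.4 contact 0.23-0.62 sep -22 total 134
```

```bash
cat > opt.py <<'E'
import numpy as np,itertools
C=np.array(list(itertools.product((.030,.035,.041),(.177,.184,.191),(.06,.085),(.5,.8)))).T
def run(rows,dt=.002):
    gap,v,a,m=C.copy();x=-gap;cum=np.r_[0,np.cumsum(rows)*.02];t=np.arange(0,len(rows)/12+.6,dt)
    q=np.interp(t-.03,np.arange(len(cum))/12,cum);k=30
    q=np.convolve(np.r_[np.zeros(k),q,np.full(k,q[-1])],np.ones(k)/k,'same')[k:-k];w=np.gradient(q,dt)
    mx=np.zeros_like(x);sep=np.zeros_like(x);hit=np.zeros(x.shape,bool)
    for i in range(len(t)):
        p=x-q[i];f=np.where(p>0,np.maximum(60*p+.8*(v-w[i]),0),0);hit|=p>0
        mx=np.maximum(mx,p);sep=np.minimum(sep,np.where(hit,p,0));v=v+dt*(a-f/m);x=x+v*dt
    return mx*1e3,sep*1e3,hit
def prof(z):
    up,pk,n,b1,b2=z  # up step, peak, coast rows, brake step
    r=[];s=z[0]*.5
    while s<pk:r.append(s);s+=up
    r+=[pk]*int(n);s=pk-b1
    while s>.04:r.append(s);s-=b1 if s>.4 else b2
    return np.round(r,2)
best=[]
for i0 in(0,1):
  for z in itertools.product((.15,.2,.25,.3),(.6,.65,.7,.75,.8,.85),(0,1,2,3,4,5),(.03,.05,.07,.1),(.03,.05,.07)):
    r=np.r_[[0]*i0,prof(z)]
    if not .1<r.sum()*.02<.188 or len(r)>45: continue
    mx,sep,h=run(r);best.append((mx.max()+.3*mx.mean()+.02*-sep.min()+(5 if not h.all() else 0),i0,z,mx.max(),mx.mean(),sep.min(),r.sum()*20))
best.sort(key=lambda b:b[0])
for b in best[:6]:print(b);
print(list(np.r_[[0]*best[0][1],prof(best[0][2])]))
E
time python3 opt.py
```

```text
(np.float64(9.57370578263974), 0, (0.2, 0.7, 2, 0.03, 0.05), np.float64(7.773209101398976), np.float64(5.32272410668233), np.float64(-10.183972461803261), np.float64(181.0))
(np.float64(9.668211577740466), 0, (0.2, 0.7, 3, 0.03, 0.07), np.float64(7.773209101398976), np.float64(5.455965650266933), np.float64(-12.910639063070551), np.float64(185.99999999999997))
(np.float64(9.709169609212921), 0, (0.2, 0.7, 3, 0.05, 0.03), np.float64(7.881030721383409), np.float64(5.39287950534571), np.float64(-10.513751811289968), np.float64(171.4))
(np.float64(9.759927308599426), 0, (0.2, 0.75, 1, 0.05, 0.03), np.float64(7.953634408400689), np.float64(5.308669106534705), np.float64(-10.684608411916235), np.float64(172.40000000000003))
(np.float64(9.759927308599426), 0, (0.2, 0.8, 0, 0.05, 0.03), np.float64(7.953634408400689), np.float64(5.308669106534705), np.float64(-10.684608411916235), np.float64(172.40000000000003))
(np.float64(9.772589556069528), 0, (0.25, 0.7, 5, 0.05, 0.05), np.float64(7.927486319939447), np.float64(5.547104156310345), np.float64(-9.048599461848884), np.float64(183.4))
[np.float64(0.1), np.float64(0.3), np.float64(0.5), np.float64(0.7), np.float64(0.7), np.float64(0.67), np.float64(0.64), np.float64(0.61), np.float64(0.58), np.float64(0.55), np.float64(0.52), np.float64(0.49), np.float64(0.46), np.float64(0.43), np.float64(0.4), np.float64(0.35), np.float64(0.3), np.float64(0.25), np.float64(0.2), np.float64(0.15), np.float64(0.1), np.float64(0.05)]
real	1m55.793s
user	1m55.464s
sys	0m0.056s
```

```bash
python3 -m crank '[[[0,0.1,0,0,0,0],[-0.01,0.3,-0.01,0,0,0],[-0.02,0.5,-0.02,0,0,0],[-0.02,0.7,-0.02,0,0,0],[-0.02,0.7,-0.02,0,0,0],[-0.02,0.7,-0.02,0,0,0],[-0.02,0.65,-0.02,0,0,0],[-0.02,0.6,-0.02,0,0,0],[-0.02,0.55,-0.02,0,0,0],[-0.02,0.5,-0.02,0,0,0],[-0.02,0.45,-0.01,0,0,0],[-0.01,0.4,-0.01,0,0,0],[-0.01,0.37,-0.01,0,0,0],[-0.01,0.34,-0.01,0,0,0],[-0.01,0.31,-0.01,0,0,0],[-0.01,0.28,-0.01,0,0,0],[-0.01,0.25,-0.01,0,0,0],[-0.01,0.22,-0.01,0,0,0],[-0.01,0.19,0,0,0,0],[0,0.16,0,0,0,0]]]'
python3 -m crank '[[[0,0.13,0,0,0,0],[0,0.1,0,0,0,0],[0,0.07,0,0,0,0],[0,0.04,0,0,0,0]]]'
python3 - <<'E'
from h import *
im=bot.camera("top")[:,:,::-1];cv2.imwrite("pics/k9.png",im)
cv2.imwrite("pics/z5.png",cv2.resize(im[172:247,195:385],None,fx=4,fy=4,interpolation=2))
E
python3 sub.py|tail -1
```

```text
time: 8.53
ee_pos: [0.4274, 0.216, 0.1081]
tcp_rot: [-180.0, -0.1, -178.0]
wrist_force: [-4.8, -2.5, -6.6]
opening: 0.015
grasp_force: 59.4
time: 8.87
ee_pos: [0.4272, 0.2227, 0.1079]
tcp_rot: [-180.0, -0.1, -178.0]
wrist_force: [-5.5, -2.9, -6.3]
opening: 0.0146
grasp_force: 59.4
pics/k9.png 232.57957230667304 14.38144944605985 0.20503132061840415
```

View pics/z5.png

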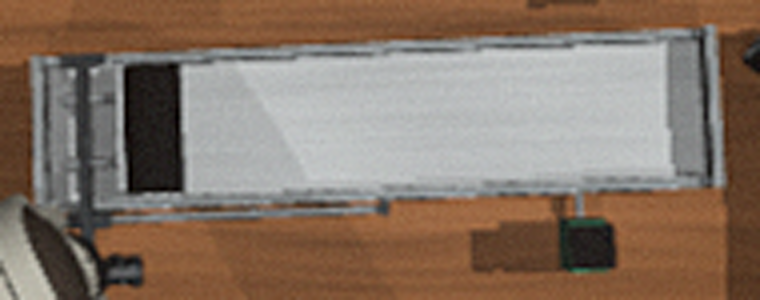

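The roller (150,128) has arrived close to the paddle (118,120) and the catcher is near q≈0.20. I let it settle and measure.

```bash
python3 -m crank '[[[0,0,0,0,0,0],[0,0,0,0,0,0],[0,0,0,0,0,0],[0,0,0,0,0,0],[0,0,0,0,0,0],[0,0,0,0,0,0],[0,0,0,0,0,0],[0,0,0,0,0,0],[0,0,0,0,0,0],[0,0,0,0,0,0],[0,0,0,0,0,0],[0,0,0,0,0,0]]]' >/dev/null
python3 tr.py; python3 sub.py | tail -1;  python3 -m crank '[[[0,0,0,0,0,0],[0,0,0,0,0,0],[0,0,0,0,0,0],[0,0,0,0,0,0],[0,0,0,0,0,0],[0,0,0,0,0,0],[0,0,0,0,0,0],[0,0,0,0,0,0],[0,0,0,0,0,0],[0,0,0,0,0,0],[0,0,0,0,0,0],[0,0,0,0,0,0]]]'>/dev/null; python3 tr.py;python3 sub.py
```

```text
9.9167 [(np.int64(226), np.int64(239))]
ramp x 0.2048781580975261
tcp [0.42719535 0.22272462 0.10786864]
pics/k9.png 232.57957230667304 14.38144944605985 0.20503132061840415
10.9667 [(np.int64(226), np.int64(239))]
ramp x 0.2048781580975261
tcp [0.42719608 0.22270143 0.10784687]
pics/k10.97.png 232.54367283535518 14.351357470120412 0.20516455850139165
pics/k5.97.png 324.63636558173374 14.82228071301705 -0.1351721910430422
pics/k6.38.png 307.95804931917655 14.904001864159511 -0.0737514814407707
pics/k6.60.png 298.8203748444249 14.68108939160993 -0.040060163938858306
pics/k6.82.png 288.71668138162715 14.92645032085791 -0.002773798530984745
pics/k9.92.png 232.54078295430241 14.358193127539746 0.20517528407238933
pics/k9.png 232.57957230667304 14.38144944605985 0.20503132061840415
```

The roller is at rest against the paddle. I creep to the end of travel, watching the wrist force.

```bash
python3 -m crank '[[[0,0.03,0,0,0,0],[0,0.06,0,0,0,0],[0,0.08,0,0,0,0],[0,0.1,0,0,0,0],[0,0.1,0,0,0,0],[-0.01,0.1,-0.01,0,0,0],[0,0.1,0,0,0,0],[0,0.1,0,0,0,0],[-0.01,0.1,-0.01,0,0,0],[0,0.1,0,0,0,0],[0,0.08,0,0,0,0],[-0.01,0.08,-0.01,0,0,0],[0,0.08,0,0,0,0],[0,0.08,0,0,0,0]]]'
python3 -m crank '[[[0,0.06,0,0,0,0],[0,0.06,0,0,0,0],[0,0.06,0,0,0,0]]]'|grep -E 'ee|wrist'
```

```text
time: 12.18
ee_pos: [0.4265, 0.2463, 0.1071]
tcp_rot: [-179.9, -0.1, -178.0]
wrist_force: [-5.6, -3.5, -8.4]
opening: 0.0152
grasp_force: 59.3
ee_pos: [0.4264, 0.2499, 0.107]
wrist_force: [-5.6, -1.8, -8.4]
```

```bash
for i in 1; do python3 -m crank '[[[0,0.05,0,0,0,0],[0,0.05,0,0,0,0],[0,0.05,0,0,0,0]]]'|grep -E 'ee|wrist'; python3 -m crank '[[[0,0.05,0,0,0,0],[0,0.05,0,0,0,0]]]'|grep -E 'ee|wrist';python3 -m crank '[[[0,0.05,0,0,0,0],[0,0.05,0,0,0,0]]]'|grep -E 'ee|wrist'; done
```

```text
ee_pos: [0.4263, 0.2527, 0.1069]
wrist_force: [-5.5, -10.3, -6.4]
ee_pos: [0.4264, 0.2528, 0.1069]
wrist_force: [-5.3, -20.2, -4.7]
ee_pos: [0.4263, 0.253, 0.1068]
wrist_force: [-4.5, -32.7, -0.4]
```

The end stop is at TCP y = 0.253. I relieve the push, open slowly and lift off.

```bash
python3 -m crank '[[[0,-0.05,0,0,0,0],[0,-0.05,0,0,0,0],[0,-0.05,0,0,0,0],[0,-0.03,0,0,0,0]]]'|grep -E 'ee|wrist'; python3 -m crank '[[[0,0,0,0,0,0],[0,0,0,0,0,0],[0,0,0,0,0,0],[0,0,0,0,0,0],[0,0,0,0,0,0]]]' 0.4|grep -E 'ee|wrist|open'
python3 -m crank '[[[0,0,0.2,0,0,0],[0,0,0.4,0,0,0],[0,0,0.6,0,0,0],[0,0,0.8,0,0,0],[0,0,0.8,0,0,0],[0,0,0.8,0,0,0],[0,0,0.6,0,0,0],[0,0,0.3,0,0,0],[0,0,0,0,0,0],[0,0,0,0,0,0],[0,0,0,0,0,0],[0,0,0,0,0,0],[0,0,0,0,0,0],[0,0,0,0,0,0],[0,0,0,0,0,0],[0,0,0,0,0,0],[0,0,0,0,0,0],[0,0,0,0,0,0]]]'
python3 - <<'E'
from h import *
cv2.imwrite("pics/k99.png",bot.camera("top")[:,:,::-1])
cv2.imwrite("pics/s9.png",cv2.resize(bot.camera("scene")[110:290,120:390,::-1],None,fx=2.9,fy=2.9,interpolation=2))
E
python3 sub.py|tail -1
```

```text
ee_pos: [0.4263, 0.2526, 0.107]
wrist_force: [-6.5, -2.8, -7.3]
ee_pos: [0.4277, 0.254, 0.1084]
wrist_force: [-0.9, -0.5, 0.1]
opening: 0.034
time: 15.27
ee_pos: [0.4272, 0.2536, 0.1977]
tcp_rot: [180.0, -0.0, -178.0]
wrist_force: [0.1, 0.3, 0.6]
opening: 0.0344
grasp_force: 0.0
pics/k99.png 224.84146973585393 14.620655734683629 0.23376093525321953
```

View pics/s9.png

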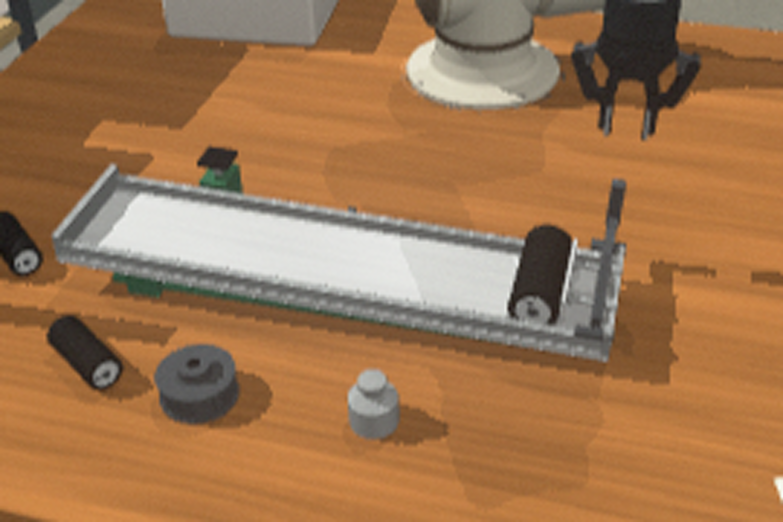

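The roller rests on the paddle at (541,275), the catcher is at the end with its handle free at (615,200), and the gripper is clear above. The pad at (217,158) is down and the pulley and weight are in place.

```bash
python3 -c "
from workcell import bot;print(bot.job_done())"
```

```text
the job is handed in; nothing more can be done
None
```

The job is handed in, but no verdict came back: the last pictures show the pad down, the roller at rest against the paddle, the catcher at its end stop and the gripper clear of everything; paddle push-back was not measured.

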